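Run the gauge carriage up to its pinned stop

ROBOT

A 6-joint arm with a two-finger parallel gripper is mounted at the origin on a cart in front of the work surface, level with it; the furniture and walls round the work are solid. World frame = base frame: x ahead of the robot, y to its left, z up, the work surface at z = 0. Lengths are in mm, angles in degrees, forces in N, time in s.
With the tool pointing down it reaches from about 300 to 850 mm from the base axis. Payload 4.2 kg.
Tool frame: the origin (TCP) lies on the centre line of the jaws, within the pads' length; the fingertips stand 11 mm ahead of it and the grasp point (between the pads) lies 8 mm behind it; z points along the fingers, y is the line along which they close (so a half turn about z gives the same grasp; the last joint's range is limited). The gripper opens to 91 mm and grips with 3 to 60 N. Pads are 32 mm wide; open, the fingers measure 118 mm over their backs; the gripper's body (76 mm by 178 mm) begins 60 mm behind the grasp point.
Start: joints at [-66.463, 18.312, 89.639, -0, 72.044, -1.146], TCP at [240.123, -522.478, 224.976] pointing down, gripper open.
Joint ranges: [-177.97, 177.97], [-48.28, 115.42], [12.27, 149.76], [-77.06, 257.06], [2.81, 150.46], [-146.56, 146.56]. Speed limits (degrees/s): [147.25, 147.25, 180, 180, 180, 180].

INTERFACE

Orientations are given as [roll, pitch, yaw] about the fixed x, y, z axes, in that order (R = Rz(yaw) Ry(pitch) Rx(roll)).
In Python, from workcell import env, grab_frame, camera_model, models gives the robot as it stands.
- The arm moves only by the shell command python3 -m crank 'ROWS' [FORCE]. ROWS is text: rows parted by semicolons, each of 7 numbers parted by spaces: the closure, from -1 (fully open) to 1 (shut), so that 0 is half open, then the shift along the tool's x, y, z in mm, then the turn, a rotation vector about the tool's x, y, z in degrees. A call has 1 to 10 rows; each row shifts and turns the commanded pose from where the row before left it, along the tool's axes as they then stand; what a row does not reach is not made up. A row lasts 1/8 s, in which the tool goes at most 62.5 mm and 10.7 degrees, less where a joint would pass 70% of its speed; a pose out of reach is approached as far as the arm can. A call is refused whole if a number of a shift passes 62.5 or a number of a turn 10.7, either way. A call with a gripper value outside its range is refused whole. The fingers move at their own pace and stop on an object; FORCE is the grip in N (left out, the last holds). Time passes only in rows, so rows that do not move let the fingers close. It gives the time, the measured TCP pose, the force, the opening and the grip force at its end, in the units of the state.
- env.state(): the state, without advancing time (a new reading comes with each control period).
- grab_frame(name): name is "scene" or "top"; returns the picture (400x640x3 uint8, blue, green, red); there is no depth.
- camera_model(name): a dict with "K" (3x3 intrinsics, pixels), "k1" (the pictures are not rectified: a ray, as slopes to the right and down, at radius r is drawn at 1 + k1 r^2 times it, then the intrinsics apply), "R" (3x3) and "t" (3): a world point X has camera coordinates R X + t. Camera axes: x right, y down, z forward; pixel columns grow to the right and rows downward; lengths in mm; the calibration is good to about 2 mm. A picture is of the moment at which its call begins. camera_model takes no time and is no camera call.
- env.job_done(): hands the job in; it is judged then, once.
Trained networks look in the newest picture that a camera, given by its name, has taken for a name from the list of things; names that differ only in an ending like _2 or _b are one class to them, and where a whole thing is asked for, a point or a joint stands for the part that bears it (a point fixed in the world has none). Each returns a list of dicts, best first, with "p" (0 to 1); they miss things now and then, are a little off and sometimes report something else, mostly with a low value. They report only what shows in the picture. A call takes as long as a camera call.
- models.search_frame(name, camera): "point" ([x, y, z] in mm, in world coordinates, good to about 4 mm: the middle of the surface that is visible of it).
The state is a dict: "time_s": time; "qpos": joint angles; "qvel": joint speeds; "effort": joint torques, N m; "ee_pos": TCP position; "ee_rot": TCP orientation; "force": force on the tool from outside, world axes, zero at the start; "torque": the same for the moment, N m; "gripper_width": finger opening in mm; "gripper_force": force on a finger pad.
Only numpy, scipy, OpenCV 4.12 (cv2) and the standard library are available. Lean on these libraries where they do the work, as an engineer would, in place of code of your own. Each camera call takes 0.05 s, during which the arm holds its last target. There are 200 camera calls.

TASK

Set the length gauge on the bench: with a fingertip press down the pad in the middle of its carriage to free the brake, keep it pressed and push the carriage along the rail until it is up against the stop block that carries the upright pin, then let go so that the brake holds it there. Never drag the carriage with its brake on; do not pick up anything, and leave the other things on the bench standing where they are.

Things in the scene. Friction and masses are not known exactly. Their poses are not given: they have to be found in the camera images.
- gauge: The gauge's base: a flat aluminium rail 456 mm long, 68 mm wide, fixed to the bench, graduated along its -x edge. Origin: middle of its underside, on the bench; its own y runs along the rail, x across it, z up. It does not move when pushed. Its upper side (guide strips) is 19 mm above the bench.
- carriage (a joint): Position of the carriage along the rail (m): 0 with its centre at the rail's middle, growing towards the rail's own +y. With the pad up the brake holds it against roughly 12 N; with the pad down it slides with about 1 to 2 N. It stays where it is left.
- carriage_mid (a point): Centre of the carriage, on the rail's centre line, 32 mm above the bench; axes as the rail's. The carriage is a grey saddle 60 mm across the rail and 90 mm along it (94 mm over the rubber buffers on its two ends). At each end a shoulder 16 mm thick stands across it, tops 46 mm above the bench; between the shoulders is a 58 mm wide gap, open to both sides, with the pad in it.
- pad (a joint): How far the pad is pressed down (m): 0 up (brake on), 0.005 fully down (brake off). It is sprung and the brake eases as it goes down: free from about 3 mm (7.5 N), fully down at 5 mm (8.5 N), where it meets a solid stop; up to 25 N does no harm. It comes up by itself when let go.
- pad_top (a point): Centre of the pad's top. The pad is a flat black ribbed plate, 36 mm across the rail and 50 mm along it, in the middle of the carriage; its top is 41 mm above the bench when up (5 mm below the shoulders' tops) and 36 mm when fully down. It travels with the carriage.
- pin_stop_mid (a point): The stop to go to: a dark steel block clamped over the rail, 24 mm along the rail, 78 mm across, top 39 mm above the bench, with an upright pin 10 mm thick with a 16 mm ball on top, reaching 80 mm above the bench. The point is on the rail's centre line in the middle of the block, 32 mm above the bench; axes as the rail's. It may be at either end of the rail; it does not move. The carriage is against it when the two middle points are 59 mm apart.
- plain_stop_mid (a point): The other stop block, at the other end: the same block without a pin, flat on top. The point is in its middle, 32 mm above the bench.
- ring: Bystander, loose: empty grey ring mould, 91 mm across, 40 mm tall. Origin: centre of its underside.
- tape: Bystander, loose: roll of tape lying flat, 96 mm across, 25 mm tall. Origin: centre of its underside.
- pot: Bystander, loose: sample pot with snap lid, 46 mm across, 50 mm tall. Origin: centre of its underside.
- weight: Bystander, loose: brass check weight with a knob, 26 mm across, 41 mm tall. Origin: centre of its underside.
- rubber_stopper: Bystander, loose: rubber stopper, 36 mm across, 30 mm tall. Origin: centre of its underside.
- felt_marker: Bystander, loose: felt marker lying down, 18 x 132 x 19 mm. Origin: centre of its underside.
- bench_timer: Bystander, loose: small countdown timer, 62 x 66 x 19 mm. Origin: centre of its underside.

How it is judged (in metres and radians):
On the way, in this order (a step that is already met when the one before it is completed fails the run):
1. the pad is pressed down (value of joint pad above 0.003 m), for 0.1 s.
2. the carriage is against the stop with the pin, the pad still pressed (distance between carriage_mid and pin_stop_mid below 0.0615 m and value of joint pad above 0.002 m), for 0.1 s.
At the end, for the whole second after the job is handed in: The carriage rests against the stop with the pin (middle points under 61.5 mm apart, 59 mm when touching), at rest, and its pad is let up again (under 0.7 mm down) so that the brake holds (distance between carriage_mid and pin_stop_mid below 0.0615 m and value of joint pad below 0.0007 m and velocity of joint carriage between -0.005 and 0.005 m/s).
It fails at once if the carriage is dragged with its brake on (moving faster than 15 mm/s with the pad less than 1 mm down) (value of joint pad below 0.001 m and (velocity of joint carriage above 0.015 m/s or velocity of joint carriage below -0.015 m/s)).
It fails at once if one of the bystanders is picked up or pushed more than 15 mm (distance of any of ring, tape, pot, weight, rubber_stopper, felt_marker, bench_timer from where it was at the start of the episode above 0.015 m).
It also fails if it takes over 35 s, if anything falls off the work surface, if the arm or the gripper's body presses on something with over 40 N, if the wrist force passes 120 N, or if a joint passes its speed limit or range.

## Working session

There is one attempt and no reset: what is moved stays moved. The work goes in short steps, Python scripts to look and compute and a shell command to move; the robot and the scene stay as the last step left them, time stands still between calls to the robot, and variables do not carry over. Pictures are saved under pics/ and viewed, at most 10 in all, crops included, and the job is handed in when it is done.

```bash
mkdir -p pics
python3 - <<'E'
from workcell import env, grab_frame, camera_model, models
import cv2
for c in ("scene","top"):
    cv2.imwrite(f"pics/{c}0.png",grab_frame(c))
    for n in ("carriage_mid","pad_top","pin_stop_mid","plain_stop_mid","gauge","ring","tape","pot","weight","rubber_stopper","felt_marker","bench_timer"):
        try: print(c,n,[(d['point'],d['p']) for d in models.search_frame(n,c)[:2]])
        except Exception as e: print(c,n,e)
s=env.state();print(s['time_s'],s['ee_pos'],s['ee_rot'],s['force'],s['gripper_width'])
E
```

```text
scene carriage_mid []
scene pad_top [([521.0, 151.0, 39.7], 0.64), ([476.6, 30.8, 44.5], 0.52)]
scene pin_stop_mid [([478.5, 306.9, 36.4], 0.75)]
scene plain_stop_mid [([574.7, -23.4, 33.5], 0.77)]
scene gauge [([518.0, 188.8, 18.1], 0.69)]
scene ring [([681.7, -14.0, 14.0], 0.64)]
scene tape [([674.6, 90.5, 14.6], 0.89)]
scene pot [([474.9, 29.5, 42.5], 0.95), ([681.6, -16.7, 15.8], 0.33)]
scene weight [([413.7, 211.1, 26.9], 0.69)]
scene rubber_stopper [([547.6, 302.2, 27.5], 0.77)]
scene felt_marker []
scene bench_timer [([684.0, -16.2, 15.7], 0.84)]
top carriage_mid [([524.6, 149.8, 40.4], 0.6)]
top pad_top [([526.4, 152.7, 44.1], 0.56)]
top pin_stop_mid [([478.4, 301.4, 36.0], 0.98)]
top plain_stop_mid [([582.5, -26.6, 36.2], 0.77), ([479.5, 298.6, 37.1], 0.64)]
top gauge [([532.8, 130.4, 23.8], 0.61)]
top ring [([602.8, 211.5, 41.3], 0.73), ([678.9, 78.5, 24.5], 0.73)]
top tape [([681.8, 76.4, 25.8], 0.72), ([548.4, 300.4, 32.4], 0.62)]
top pot [([484.0, 14.7, 49.7], 0.77)]
top weight [([420.5, 202.0, 33.5], 0.47)]
top rubber_stopper [([550.7, 301.4, 29.1], 0.61), ([526.3, 150.0, 42.7], 0.38)]
top felt_marker [([420.3, 119.6, 13.6], 0.58)]
top bench_timer [([688.3, -21.6, 20.6], 0.57)]
1.3 [ 240.11341581 -522.47206458  224.9635306 ] [1.79996453e+02 8.05653434e-04 2.46813351e+01] [-0.08543057  1.18027788 -0.77551659] 91.27806031692273
```

View pics/scene0.png

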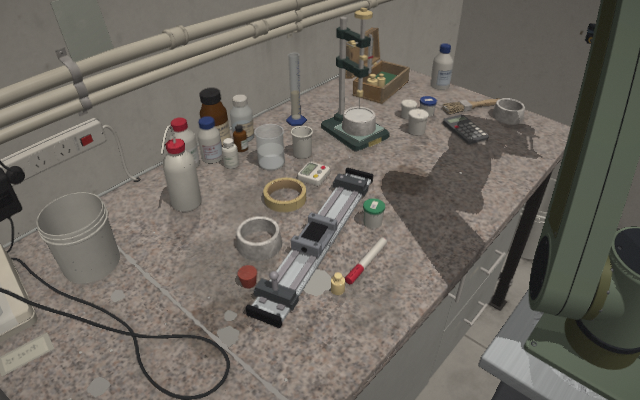

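View pics/top0.png

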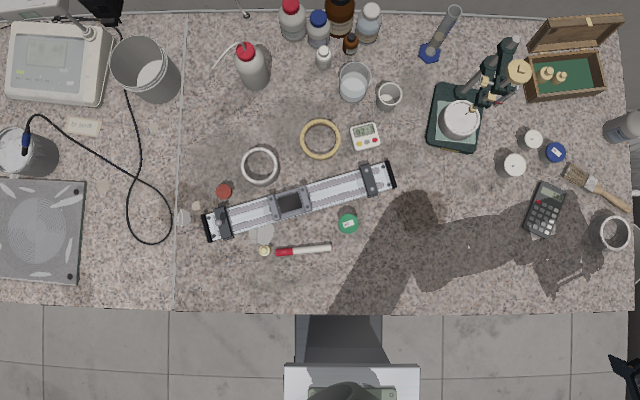

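The gauge runs from about (210,228) to (390,175) in the top picture, with the carriage at (290,203). Which stop carries the pin isn't clear yet, so I'll zoom in.

Run:
```python
import cv2,numpy as np
s=cv2.imread("pics/scene0.png");t=cv2.imread("pics/top0.png")
a=cv2.resize(s[160:330,235:395],None,fx=3.5,fy=3.5,interpolation=cv2.INTER_CUBIC)[:595]
cv2.imwrite("pics/c1.png",a)
b=cv2.resize(t[140:260,195:405],None,fx=3.8,fy=3.8,interpolation=cv2.INTER_CUBIC)
cv2.imwrite("pics/c2.png",b)
```

```text
(no output)
```

View pics/c1.png

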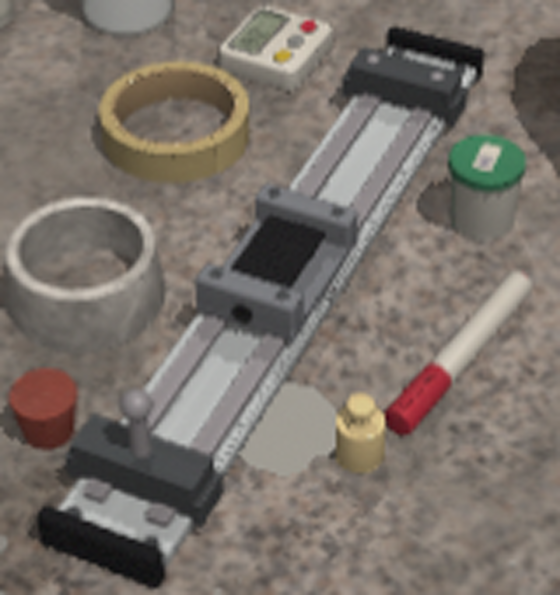

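View pics/c2.png

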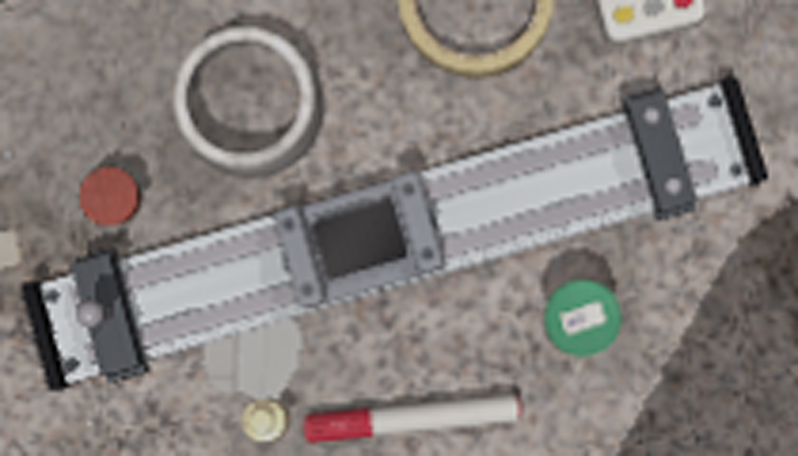

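The pin stop is at the rail's +y end (crop 1 (138,430), crop 2 (90,315)), so the carriage must go about 97 mm towards +y. Next I'll turn my pixel readings into positions.

```bash
cat > h.py <<'E'
import numpy as np,cv2
from workcell import camera_model
def w(cam,uv,z):
    m=camera_model(cam);K,R,t=[np.array(m[k],float) for k in("K","R","t")]
    p=cv2.undistortPoints(np.array([[uv]],float),K,np.array([m["k1"],0,0,0,0]))[0,0]
    d=R.T@np.array([*p,1]);c=-R.T@t.ravel();return (c+d*(z-c[2])/d[2]).round(1)
E
python3 - <<'E'
from h import *
T=lambda x,y:(195+(x+.5)/3.8-.5,140+(y+.5)/3.8-.5)
S=lambda x,y:(235+(x+.5)/3.5-.5,160+(y+.5)/3.5-.5)
print("pad top",w("top",T(361,237),41),"scene",w("scene",S(281,250),41))
# shoulder screws
print("screws",[w("top",T(*p),46) for p in((289,225),(307,289),(408,188),(428,253))])
print("plain",w("top",T(659,148),39),[w("top",T(*p),39) for p in((652,115),(674,186))])
print("pin base",w("top",T(112,314),39),"ball",w("top",T(90,315),72),"scene ball",w("scene",S(136,404),72), "scene base",w("scene",S(142,455),39))
m=camera_model("top");print(-np.array(m["R"]).T@np.array(m["t"]).ravel())
E
```

```text
pad top [527.8 147.2  41. ] scene [526.4 147.5  41. ]
screws [array([534. , 189.5,  46. ]), array([496.4, 178. ,  46. ]), array([556.8, 119.6,  46. ]), array([518.6, 107.2,  46. ])]
plain [583.5 -29.3  39. ] [array([603.3, -25.1,  39. ]), array([560.8, -38.3,  39. ])]
pin base [480.1 294.9  39. ] ball [478.9 299.5  72. ] scene ball [482.  298.7  72. ] scene base [478.7 301.1  39. ]
[470.49921034  76.50629696 926.13555045]
```

```bash
python3 -m crank '1 0 0 0 0 0 7.7;1 39 -47 0 0 0 0;1 39 -47 0 0 0 0;1 39 -47 0 0 0 0;1 39 -47 0 0 0 0;1 39 -47 0 0 0 0;1 39 -47 0 0 0 0;1 39 -47 0 0 0 0;1 39 -47 0 0 0 0;1 39 -47 0 0 0 0' 20; python3 -m crank '1 39 -47 0 0 0 0;1 39 -47 0 0 0 0;1 39 -47 0 0 0 0;1 0 0 40 0 0 0;1 0 0 40 0 0 0;1 0 0 20 0 0 0;1 0 0 0 0 0 0'
```

```text
time_s: 2.55
ee_pos: [452.9, -13.5, 225.3]
ee_rot: [180.0, -0.1, 17.0]
force: [0.8, -1.2, 0.1]
gripper_width: 0.3
gripper_force: 0.0
time_s: 3.42
ee_pos: [521.9, 153.4, 123.5]
ee_rot: [-180.0, 0.2, 17.0]
force: [-0.5, -0.2, 0.4]
gripper_width: 0.4
gripper_force: 0.0
```

Run:
```python
from workcell import env, grab_frame
import cv2,numpy as np
s=grab_frame("scene");t=grab_frame("top")
a=cv2.resize(s[150:310,250:390],(525,600),interpolation=cv2.INTER_CUBIC)
cv2.imwrite("pics/d1.png",a)
x=env.state();print(x['ee_pos'],x['force'])
```

```text
[523.61835693 153.75955904 125.71013392] [-0.40139521 -0.70067989  0.91057371]
```

View pics/d1.png

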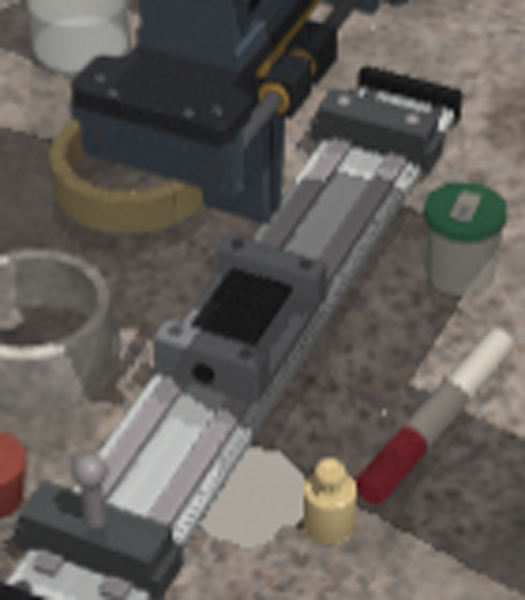

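The closed fingertips show above the carriage (crop tip edge from about (205,203) to (278,218)), and the pad is clear at (245,305). I'll check the tip against the pose.

```bash
python3 - <<'E'
from h import *
P=lambda x,y:(250+(x+.5)/3.75-.5,150+(y+.5)/3.75-.5)
print(w("scene",P(205,203),114.7),w("scene",P(278,218),114.7),"pad",w("scene",P(245,305),41))
E
python3 -m crank '1 0 0 40 0 0 0;1 0 0 20 0 0 0;1 0 0 5 0 0 0;1 0 0 0 0 0 0'
```

```text
[536.7 163.8 114.7] [502.1 148.5 114.7] pad [526.6 147.2  41. ]
time_s: 4.03
ee_pos: [523.9, 153.8, 61.0]
ee_rot: [180.0, -0.1, 17.0]
force: [0.4, 0.1, 0.4]
gripper_width: 0.7
gripper_force: 0.0
```

```bash
python3 -m crank '1 0 0 7 0 0 0;1 0 0 0 0 0 0'; python3 -m crank '1 0 0 3 0 0 0;1 0 0 0 0 0 0'; python3 -m crank '1 0 0 3 0 0 0;1 0 0 0 0 0 0'
```

```text
time_s: 4.28
ee_pos: [523.0, 153.6, 53.1]
ee_rot: [180.0, -0.0, 17.0]
force: [0.3, -0.7, 0.5]
gripper_width: 0.5
gripper_force: 0.0
time_s: 4.53
ee_pos: [523.4, 153.7, 50.5]
ee_rot: [180.0, -0.1, 17.0]
force: [-0.4, -0.7, 5.1]
gripper_width: 0.3
gripper_force: 2.4
time_s: 4.78
ee_pos: [523.4, 153.7, 47.7]
ee_rot: [180.0, -0.1, 17.0]
force: [-1.8, 0.4, 7.4]
gripper_width: 0.6
gripper_force: 3.7
```

```bash
python3 -m crank '1 0 0 3 0 0 0;1 0 0 0 0 0 0'
```

```text
time_s: 5.03
ee_pos: [523.4, 153.8, 47.1]
ee_rot: [180.0, -0.1, 17.0]
force: [-5.3, -0.9, 22.6]
gripper_width: 0.7
gripper_force: 11.2
```

```bash
python3 -m crank '1 0 0 -1 0 0 0;1 0 0 0 0 0 0;1 0 -3 0 0 0 0;1 0 -5 0 0 0 0;1 0 -6 0 0 0 0;1 0 -6 0 0 0 0;1 0 -6 0 0 0 0;1 0 0 0 0 0 0'
```

```text
time_s: 6.02
ee_pos: [515.6, 179.1, 47.2]
ee_rot: [-180.0, -0.1, 17.0]
force: [-3.3, -0.5, 16.5]
gripper_width: 0.6
gripper_force: 8.0
```

```bash
python3 -m crank '1 0 -6 0 0 0 0;1 0 -8 0 0 0 0;1 0 -8 0 0 0 0;1 0 -8 0 0 0 0;1 0 -8 0 0 0 0;1 0 -6 0 0 0 0;1 0 -3 0 0 0 0;1 0 0 0 0 0 0'
python3 - <<'E'
from workcell import grab_frame
import cv2
s=grab_frame("scene")
cv2.imwrite("pics/e1.png",cv2.resize(s[190:330,230:370],(600,600),interpolation=cv2.INTER_CUBIC))
E
```

```text
time_s: 7.02
ee_pos: [501.8, 224.0, 47.2]
ee_rot: [-180.0, -0.1, 17.0]
force: [-4.6, -0.0, 16.5]
gripper_width: 0.5
gripper_force: 8.0
```

View pics/e1.png

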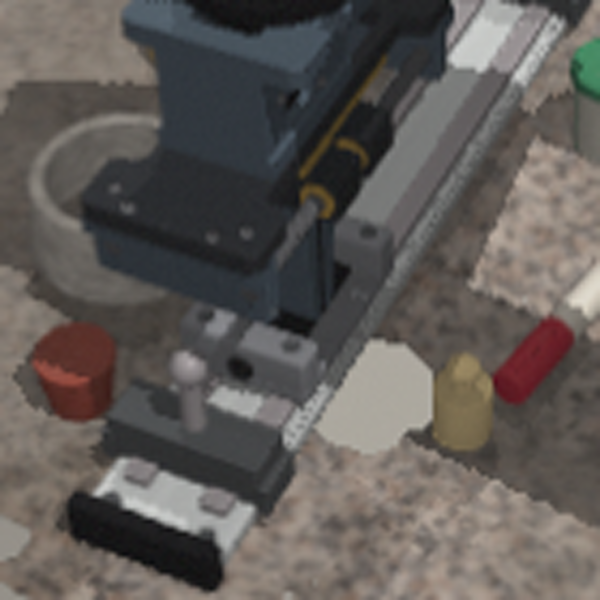

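The carriage is following the finger: its front shoulder is at (250,360), and the stop starts at about (240,410), still roughly 25 mm away. I'll approach it in small steps.

```bash
python3 -m crank '1 0 -5 0 0 0 0;1 0 -6 0 0 0 0;1 0 -5 0 0 0 0;1 0 -4 0 0 0 0;1 0 0 0 0 0 0'; for i in 1; do python3 -m crank '1 0 -3 0 0 0 0;1 0 0 0 0 0 0'; done; python3 -m crank '1 0 -3 0 0 0 0;1 0 0 0 0 0 0'
```

```text
time_s: 7.7
ee_pos: [495.8, 243.1, 47.1]
ee_rot: [-180.0, -0.1, 17.0]
force: [-4.2, -0.7, 16.2]
gripper_width: 0.5
gripper_force: 8.0
time_s: 7.95
ee_pos: [495.0, 245.8, 47.2]
ee_rot: [-180.0, -0.1, 17.0]
force: [-4.3, -2.5, 16.2]
gripper_width: 0.8
gripper_force: 8.0
time_s: 8.2
ee_pos: [494.2, 248.6, 47.2]
ee_rot: [-180.0, -0.1, 17.0]
force: [-3.9, -1.2, 15.6]
gripper_width: 0.5
gripper_force: 8.0
```

```bash
python3 -m crank '1 0 -2 0 0 0 0;1 0 0 0 0 0 0'; python3 -m crank '1 0 -2 0 0 0 0;1 0 0 0 0 0 0';  python3 -m crank '1 0 -2 0 0 0 0;1 0 0 0 0 0 0'
```

```text
time_s: 8.45
ee_pos: [494.0, 249.1, 47.1]
ee_rot: [179.9, -0.1, 17.1]
force: [-3.5, -5.3, 16.3]
gripper_width: 0.3
gripper_force: 8.2
time_s: 8.7
ee_pos: [493.9, 249.9, 47.1]
ee_rot: [179.8, -0.1, 17.1]
force: [-0.9, -9.8, 17.1]
gripper_width: 0.8
gripper_force: 8.2
time_s: 8.95
ee_pos: [493.6, 251.9, 47.1]
ee_rot: [179.7, -0.1, 17.1]
force: [0.8, -10.2, 16.2]
gripper_width: 0.4
gripper_force: 7.8
```

The reaction along the rail rose to 10 N, so the carriage is against the stop. Next I lift straight up.

```bash
python3 -m crank '1 0 0 0 0 0 0;1 0 0 -3 0 0 0;1 0 0 -3 0 0 0;1 0 0 -4 0 0 0;1 0 0 -20 0 0 0;1 0 0 -50 0 0 0;1 0 60 -10 0 0 0;1 0 60 0 0 0 0;1 0 60 0 0 0 0;1 0 0 0 0 0 0'
python3 - <<'E'
from workcell import grab_frame,models
import cv2
s=grab_frame("scene")
cv2.imwrite("pics/f1.png",cv2.resize(s[190:330,230:370],(600,600),interpolation=cv2.INTER_CUBIC))
print(models.search_frame("carriage_mid","scene")[:1],models.search_frame("pad_top","scene")[:1])
E
```

```text
time_s: 10.2
ee_pos: [545.5, 78.7, 134.6]
ee_rot: [180.0, 0.0, 16.7]
force: [0.1, 1.3, -1.2]
gripper_width: 0.3
gripper_force: 0.0
[{'point': [490.4, 241.3, 34.0], 'p': 0.67}] [{'point': [495.0, 247.1, 36.3], 'p': 0.55}]
```

View pics/f1.png

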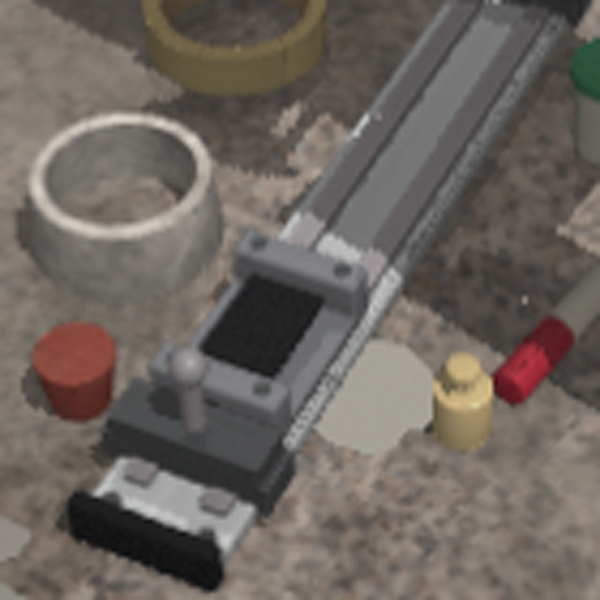

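The carriage is up against the pin stop (shoulder at (225,385), block at (200,420)), the pad is up, and the bystanders haven't moved. I'll hand it in.

```bash
python3 -c "
from workcell import env
print(env.job_done())"
```

```text
the job is handed in; nothing more can be done
None
```

The carriage was pushed up against the pin stop with its pad held down, then the pad was let go and the job handed in; the last picture shows the carriage at the stop, the pad up and the bystanders in view where they were, but no verdict came back.

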